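# Reload the yerba tablet dispenser

## Robot

A 6-joint arm with a two-finger parallel gripper is mounted at the origin on the work surface. World frame = base frame: x ahead of the robot, y to its left, z up, the work surface at z = 0. Lengths are in mm, angles in rad, forces in N, time in s.
With the tool pointing down it reaches from about 275 to 750 mm from the base axis. Payload 10.2 kg.
Tool frame: the origin (TCP) lies midway between the tips of the shut fingers; the grasp point (between the pads) lies 19 mm behind it; z points along the fingers, y is the direction in which the jaws open and shut (so a half turn about z gives the same grasp; the last joint's range is limited). The gripper opens to 85 mm and grips with 20 to 120 N. Pads are 22 mm wide; open, the fingers measure 114 mm over their backs; the gripper's body (76 mm by 85 mm) begins 54 mm behind the grasp point. The pads swing forward as they close: fully open they stand 13 mm farther back than shut.
Start: joints at [1.085, 0.313, 1.498, -0, 1.331, -0.223], TCP at [136.4, 506.977, 195.394] pointing down, gripper open.
Joint ranges: [-2.94, 2.94], [-0.97, 2.17], [0.19, 2.56], [-1.23, 4.37], [0.02, 3.11], [-2.88, 2.88]. Speed limits (rad/s): [2.39, 2.39, 3.01, 3.14, 3.14, 3.14].

## Interface

Orientations are given as a unit quaternion [w, x, y, z].
In Python, from rig import sense, optics, ctrl gives the robot as it stands.
- The arm moves only by the tool play_rows, never from a script. Its argument "plan" is a list of rows, each a list of 7 numbers: the shift along the world's x, y, z in mm, then the turn, a rotation vector about the world's x, y, z in rad, then the opening, from -1 (shut) to 1 (fully open), so that 0 is half open. A call has 1 to 5 rows; each row shifts and turns the pose as measured when the row begins; what a row does not reach is not made up. A row lasts 1/12 s, in which the tool goes at most 41.7 mm and 7.16 degrees, less where a joint would pass 70% of its speed; a pose out of reach is approached as far as the arm can. A call is refused whole if a number of a shift passes 41.7 or a number of a turn 0.125, either way. A call with a gripper value outside its range is refused whole. The fingers move at their own pace and stop on an object; "grip_force" is the grip in N (left out, the last holds). Time passes only in rows, so rows that do not move let the fingers close. It gives the time, the measured TCP pose, the force and the opening at its end, in the units of the state.
- sense(): the state, without advancing time (a new reading comes with each control period).
- optics.capture(name): name is "scene" or "top" or "wrist"; returns a dict with "img" (480x640x3 uint8, blue, green, red), "fx", "fy", "cx", "cy" (pixels), "world_to_cam" (4x4, takes a point from world to camera coordinates). Camera axes: x right, y up, looking along -z (the intrinsics and any distortion apply to the point x, -y, -z); pixel columns grow to the right and rows downward; lengths in mm; the calibration is good to about 2 mm. The wrist camera is an equidistant fisheye: a pixel r from the principal point sees the ray r / f radians off the axis. A picture is of the moment at which its call begins. There is no depth.
- ctrl.finish_job(): hands the job in, once; it reports no verdict.
The state is a dict: "time_s": time; "joints": joint angles; "dq": joint speeds; "tau": joint torques, N m; "eef_pos": TCP position; "ee_rot": TCP orientation; "force": force on the tool from outside, world axes, zero at the start; "wrist_torque": the same for the moment, N m; "grip_width": opening from 0.0 (shut) to 1.0 (fully open).
Only numpy, scipy, OpenCV 4.12 (cv2) and the standard library are available. Lean on these libraries where they do the work, as an engineer would, in place of code of your own. Each camera call takes 0.05 s, during which the arm holds its last target. There are 200 camera calls.

## Task

Take the refill strip of pressed yerba tablets from the bamboo tray and load it into the channel of the red dispenser: push the spring follower back with the strip's end, set the strip down flat on the channel floor so that the spring holds it against the front lip, and let go. Then slide the aluminium rail fully shut over it by its tab. Leave the gourd, the glass canister and the bombilla where they are.

Things in the scene. Friction and masses are not known exactly. Their poses are not given: they have to be found in the camera images.
- strip_center (a point): Centre of the refill strip: a rigid olive-brown bar of six tablets side by side, 72 mm long (its y axis), 18 mm wide (x), 32 mm high (z), about 50 g, the same after a half turn. It lies loose and upright on the tray's floor, its centre 16 mm above that floor.
- seat (a point): Where the strip's centre must finally be: 20 mm above the counter, 16 mm above the channel floor. Fixed to the dispenser; y runs along the channel from the front lip to the follower, z up. The channel is 22 mm wide inside, 32 mm outside; its walls end 14 mm above the counter, so a seated strip stands 22 mm clear of them for fingers. Seated, the strip's y is in line with this y.
- lip (a point): Top middle of the inner face of the channel's front lip, 14 mm above the counter, at y = -36 mm from the seat; the lip is 8 mm thick. Gap to the resting follower 52 mm, so the 72 mm strip cannot drop straight in: hold it level, underside above the lip but below the follower's top, push the follower back along +y until the strip's front end is past the lip, then lower it.
- follower (a joint): Travel of the spring follower, m: a black block 18 mm wide, 14 mm long, top 34 mm above the counter, sliding in the channel. 0 at rest (face at y = +16 mm from the seat), growing as it is pushed along +y, at most 0.036; 0.020 with the strip seated against the lip. Spring force about 2 N at rest, 4 N with the strip seated, 5.6 N at the stop.
- rail (a joint): Travel of the sliding rail, m: 0 fully shut at its stop, 0.110 fully open; starts open (0.092 to 0.110); shuts towards -y of the seat. No spring; friction about 1.5 N. An aluminium inverted-U cover 100 mm long, 46 mm wide, 6 to 45 mm above the counter, 4 mm clear over a seated strip; front edge at y = -42 mm plus the travel from the seat. A strip not down on the floor blocks it.
- rail_tab (a point): Centre of the upright tab on the rail: 10 mm thick along the channel (y), 26 mm wide (x), 24 mm high (45 to 69 mm above the counter). Moves with the rail; 46 mm plus the travel along +y from the seat, on the centre line. The rail's top goes on 7 mm behind the tab (+y side), then free space over the base and its 36 mm high spring housing.
- dispenser: The red plastic dispenser, fixed to the counter: base plate 226 mm long (y) by 64 mm wide (x), 4 mm thick; the channel floor is its top. Origin on the counter under the middle of the base; the seat is at y = -61 mm from here, the channel runs along y.
- tray: Low bamboo tray, fixed, 140 mm (x) by 200 mm (y), rim 6 mm thick and 14 mm high, floor 6 mm above the counter; origin under its centre on the counter. The strip lies on its floor.
- gourd_center (a point): Centre of the loose orange ceramic mate gourd (open cup), 82 mm across, 85 mm tall; not to be moved.
- canister_center (a point): Centre of the loose closed glass canister, 84 mm across, 125 mm tall; not to be moved.
- bombilla_center (a point): Middle of the loose steel bombilla (mate straw with a slotted flat end), 184 mm long (x), 8 mm high, lying on the counter beyond the work; not to be moved.
Mind the look-alikes: they are no part of the job. There is more than one size of the dispenser; the job needs the larger.

How it is judged (in metres and radians):
On the way, in this order (a step that is already met when the one before it is completed fails the run):
1. the strip lies flat in the channel, against the front lip, with the follower pressed back by it (x of strip_center in the frame of seat between -0.004 and 0.004 m and y of strip_center in the frame of seat between -0.003 and 0.003 m and z of strip_center in the frame of seat between -0.003 and 0.003 m and angle between strip_center's own z axis and vertical below 0.07 rad and angle between the y axis of strip_center and the y axis of seat, either way round below 0.12 rad and value of joint follower between 0.016 and 0.024 m), for 0.2 s.
2. the rail is slid fully shut over the seated strip (all of step 1 and value of joint rail below 0.004 m), for 0.2 s.
At the end, for the whole second after the job is handed in: The strip is in the channel with its centre within 3 mm of the seat along the channel and in height and 4 mm across it, level and in line (within about 4 and 7 degrees), the spring follower pressed back by it (16 to 24 mm), and the rail shut to within 4 mm (all of step 2); the robot touches nothing.
It fails at once if the gourd, canister or bombilla is moved by more than 20 mm (distance of any of gourd_center, canister_center, bombilla_center from where it was at the start of the episode above 0.02 m).
It also fails if it takes over 54 s, if anything falls off the work surface, if the arm or the gripper's body presses on something with over 40 N, if the wrist force passes 120 N, or if a joint passes its speed limit or range.

## Working session

There is one attempt and no reset: what is moved stays moved. The work goes in short steps, Python scripts to look and compute and a tool call to move; the robot and the scene stay as the last step left them, time stands still between calls to the robot, and variables do not carry over. Pictures are saved under pics/ and viewed, about 8 in all and at most 12, crops included, and the job is handed in when it is done.

Besides the shell and the picture viewer there is one more tool, called after "Call:" as name(argument=value, ...) on one line, values as JSON. play_rows: Moves the arm, as the interface text tells. Its arguments: {"type":"object","properties":{"plan":{"type":"array"},"grip_force":{"type":"number"}},"required":["plan"]}

```bash
mkdir -p pics; cat > h.py <<'E'
import numpy as np, cv2
from rig import sense, optics, ctrl
def ray(c,u,v):
    W=np.array(c["world_to_cam"]);R=W[:3,:3];t=W[:3,3]
    d=np.array([(u-c["cx"])/c["fx"],-(v-c["cy"])/c["fy"],-1.0])
    return -R.T@t, R.T@d
def onz(c,u,v,z):
    o,d=ray(c,u,v); return o+d*(z-o[2])/d[2]
def proj(c,p):
    W=np.array(c["world_to_cam"]);q=W[:3,:3]@np.array(p)+W[:3,3]
    return c["cx"]+c["fx"]*q[0]/-q[2], c["cy"]+c["fy"]*(-q[1])/-q[2]
def two(c1,p1,c2,p2):
    A=[];B=[]
    M=np.zeros((3,3));b=np.zeros(3)
    for c,p in((c1,p1),(c2,p2)):
        o,d=ray(c,*p);d=d/np.linalg.norm(d);P=np.eye(3)-np.outer(d,d);M+=P;b+=P@o
    return np.linalg.solve(M,b)
E
python3 - <<'E'
from h import *
import pickle
for n in("scene","top"):
    c=optics.capture(n);cv2.imwrite(f"pics/{n}0.png",c["img"]);pickle.dump(c,open(n+".pkl","wb"))
    print(n,c["fx"],c["fy"],c["cx"],c["cy"],np.round(c["world_to_cam"],3).tolist(),[k for k in c])
print(sense())
E
```

```text
scene 472.2079878832014 472.2079878832014 317.39149832750275 237.6720519833567 [[0.521, 0.854, -0.003, -310.085], [-0.463, 0.286, 0.839, 194.402], [0.717, -0.435, 0.544, -1611.877], [0.0, 0.0, 0.0, 1.0]] ['img', 'fx', 'fy', 'cx', 'cy', 'world_to_cam']
top 557.520539173552 557.520539173552 314.8281471774387 233.177101339225 [[0.029, -1.0, 0.013, -35.198], [0.989, 0.03, 0.146, -556.935], [-0.146, 0.008, 0.989, -1430.669], [0.0, 0.0, 0.0, 1.0]] ['img', 'fx', 'fy', 'cx', 'cy', 'world_to_cam']
{'time_s': 0.1, 'joints': array([ 1.08459293e+00,  3.13371563e-01,  1.49837798e+00, -1.38526993e-05,
        1.33097163e+00, -2.23403051e-01]), 'dq': array([-0.0010785 ,  0.00017304, -0.0023286 , -0.00013512,  0.0001891 ,
       -0.00018842]), 'tau': array([ 4.41084121e-03, -4.12904012e+01, -2.60137224e+01, -9.96874110e-05,
        3.09340052e-03, -7.33890670e-05]), 'eef_pos': array([136.27524295, 506.72522169, 194.89747419]), 'ee_rot': array([-1.89718374e-04,  1.31020720e-01,  9.91379469e-01, -5.31450241e-04]), 'force': array([ 0.22712964, -0.00586878, -0.91978772]), 'wrist_torque': array([ 0.03986759, -0.00416337,  0.0190185 ]), 'grip_width': 0.9975950291524819}
```

View pics/top0.png

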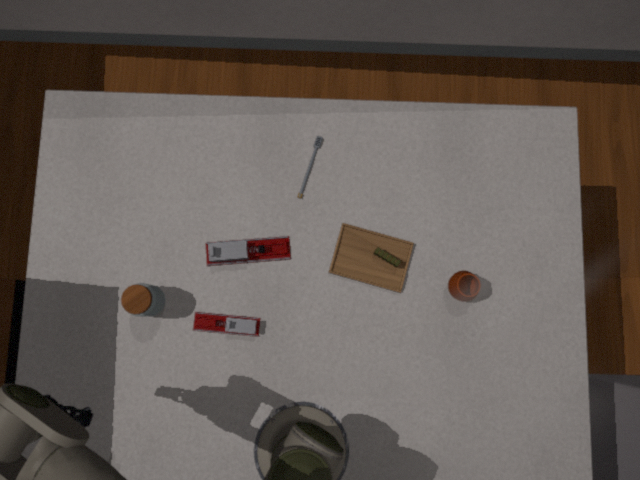

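View pics/scene0.png

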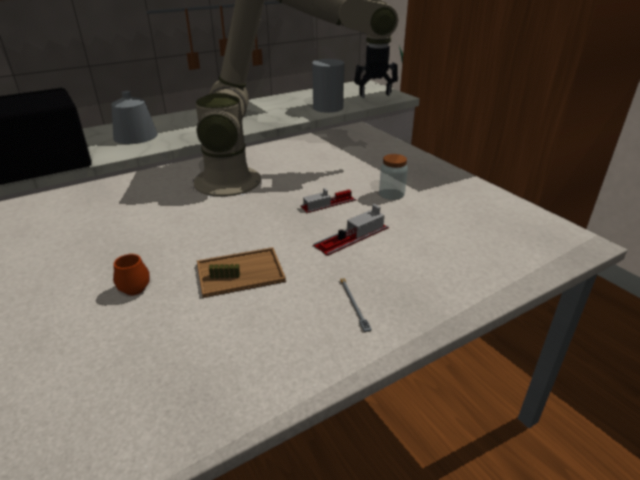

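Top view: two dispensers, at (248,250) and (227,324). The first is longer, about 85 px against 67 px, so it should be the 226 mm one. I'll measure both and check in an enlarged crop. The strip is at (389,258) on the tray, the gourd at (463,286), the canister at (137,299) and the bombilla at (311,167).

```bash
python3 - <<'E'
from h import *
import pickle
c=pickle.load(open("top.pkl","rb"));im=c["img"]
hsv=cv2.cvtColor(im,cv2.COLOR_BGR2HSV)
red=((hsv[...,0]<6)|(hsv[...,0]>172))&(hsv[...,1]>170)&(hsv[...,2]>50)
for name,(x0,y0,x1,y1) in dict(big=(195,225,305,275),small=(185,305,270,345)).items():
    m=np.zeros(im.shape[:2],np.uint8);m[y0:y1,x0:x1]=red[y0:y1,x0:x1]
    pts=cv2.findNonZero(m);r=cv2.minAreaRect(pts);b=cv2.boxPoints(r)
    w=np.array([onz(c,u,v,4)[:2] for u,v in b]);print(name,np.round(b,1).tolist(),np.round(w,1).tolist(),"edges",np.linalg.norm(w[1]-w[0]),np.linalg.norm(w[2]-w[1]),"ctr",w.mean(0))
m=np.zeros(im.shape[:2],np.uint8);sub=(slice(240,275),slice(365,412))
m[sub]=((hsv[...,0]>22)&(hsv[...,2]<110))[sub]
print("strip px",cv2.countNonZero(m))
r=cv2.minAreaRect(cv2.findNonZero(m));b=cv2.boxPoints(r);w=np.array([onz(c,u,v,30)[:2] for u,v in b]);print(np.round(b,1).tolist(),np.round(w,1).tolist(),w.mean(0))
a=cv2.resize(im[222:345,185:305],None,fx=5,fy=5,interpolation=cv2.INTER_CUBIC)[:600]
t=cv2.resize(im[220:295,325:420],None,fx=5,fy=5,interpolation=cv2.INTER_CUBIC)
sm=cv2.resize(m[220:295,325:420]*255,None,fx=2,fy=2)
o=np.zeros((600,a.shape[1]+200+0,3),np.uint8)
cv2.imwrite("pics/c1.png",a)
c=pickle.load(open("scene.pkl","rb"))
print([onz(c,u,v,z).round(0).tolist() for u,v,z in((376,210,69),(341,234,34),(323,248,4),(224,270,22))])
E
```

```text
big [[206.60000610351562, 244.39999389648438], [288.1000061035156, 237.6999969482422], [289.6000061035156, 256.20001220703125], [208.10000610351562, 262.79998779296875]] [[523.8, 271.6], [548.5, 53.0], [498.6, 47.2], [474.2, 264.7]] edges 219.9815286230539 50.25785649432818 ctr [511.27319576 159.1005943 ]
small [[193.89999389648438, 327.79998779296875], [195.39999389648438, 313.20001220703125], [259.0, 319.6000061035156], [257.6000061035156, 334.20001220703125]] [[301.6, 292.1], [339.6, 290.6], [327.9, 121.8], [289.9, 124.0]] edges 38.03395924446205 169.16529483680193 ctr [314.76677637 207.14273852]
strip px 159
[[373.5, 253.0], [377.5, 246.60000610351562], [400.29998779296875, 260.79998779296875], [396.29998779296875, 267.29998779296875]] [[511.0, -175.5], [528.6, -186.0], [492.4, -247.0], [474.9, -236.4]] [ 501.69690788 -211.22738834]
[[524.0, 233.0, 69.0], [531.0, 114.0, 34.0], [524.0, 61.0, 4.0], [501.0, -209.0, 22.0]]
```

View pics/c1.png

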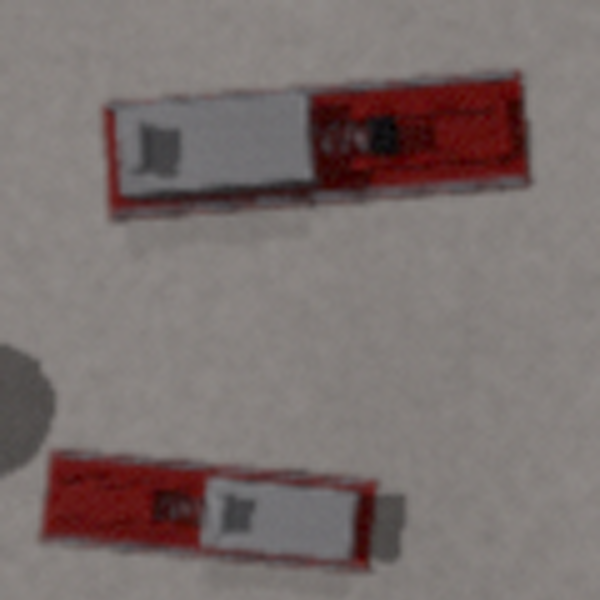

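The larger dispenser measures 220 × 50 mm from the red pixels alone, and the other 169 × 38 mm. So the job's dispenser is the one at (248,250): its lip is at the right end (crop 525,125), the black follower at (385,135) and the tab at (160,150). The small one at (227,324) is the look-alike. I'll move over the large one, yawing the jaws across the channel.

Call:
play_rows(plan=[[30,-28,0,0,0,-0.1,1],[30,-28,0,0,0,-0.1,1],[30,-28,0,0,0,-0.1,1],[30,-28,0,0,0,-0.1,1],[30,-28,0,0,0,-0.1,1]])

```text
time_s: 0.52
eef_pos: [284.0, 364.8, 193.0]
ee_rot: [-0.002, 0.375, 0.927, -0.001]
force: [0.6, 0.1, -0.7]
grip_width: 1.003
```

Call:
play_rows(plan=[[30,-28,0,0,0,-0.1,1],[30,-28,0,0,0,-0.1,1],[30,-28,0,0,0,-0.1,1],[30,-28,0,0,0,-0.1,1],[30,-28,0,0,0,-0.1,1]])

```text
time_s: 0.93
eef_pos: [434.4, 220.2, 192.4]
ee_rot: [-0.003, 0.603, 0.798, -0.001]
force: [1.0, 0.1, 0.4]
grip_width: 1.002
```

Call:
play_rows(plan=[[30,-28,0,0,0,-0.1,1],[30,-28,0,0,0,-0.1,1],[0,0,0,0,0,0,1]])

```text
time_s: 1.18
eef_pos: [498.1, 157.8, 191.3]
ee_rot: [-0.002, 0.688, 0.726, -0.001]
force: [-0.1, 0.9, -0.1]
grip_width: 1.0
```

```bash
python3 - <<'E'
from h import *
import pickle
c=optics.capture("wrist");cv2.imwrite("pics/w1.png",c["img"]);s=sense();pickle.dump((c,s),open("w1.pkl","wb"))
print(c["fx"],c["cx"],c["cy"],np.round(c["world_to_cam"],3).tolist());print(s["eef_pos"],s["ee_rot"],s["force"],s["time_s"])
E
```

```text
371.64829954431775 318.83827591003285 239.74252999695946 [[0.999, 0.054, -0.005, -505.268], [-0.053, 0.949, -0.312, -84.13], [-0.012, 0.312, 0.95, -420.867], [0.0, 0.0, 0.0, 1.0]]
[496.16635483 159.71313179 191.17565365] [-0.00323652  0.68586453  0.72772014 -0.00166732] [ 0.39018691 -0.02935593 -0.41951013] 1.2333
```

View pics/w1.png

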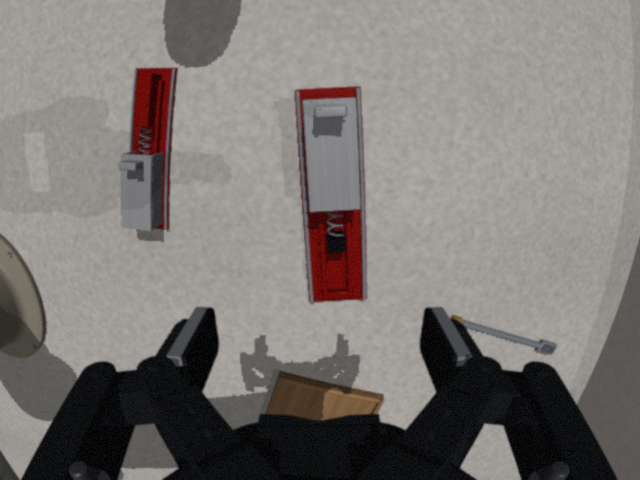

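Wrist view: the large dispenser has corners near (295,90), (360,87), (366,299) and (311,303). The rail is open with its front edge at y≈211, the tab is at (330,112), the follower at (336,243), and the lip at the bottom end. Next I'll measure the axis and pose.

```bash
cat >> h.py <<'E'
def wray(c,u,v):
    W=np.array(c["world_to_cam"]);R=W[:3,:3];t=W[:3,3]
    a=np.array([(u-c["cx"])/c["fx"],(v-c["cy"])/c["fy"]]);r=np.hypot(*a)+1e-12
    d=np.array([np.sin(r)*a[0]/r,-np.sin(r)*a[1]/r,-np.cos(r)]);return -R.T@t,R.T@d
def wonz(c,u,v,z):
    o,d=wray(c,u,v);return o+d*(z-o[2])/d[2]
E
python3 - <<'E'
from h import *
import pickle
c,s=pickle.load(open("w1.pkl","rb"));im=c["img"]
print("cam",wray(c,c["cx"],c["cy"]))
# rectify plane z=4 to 1px=0.5mm metric map by projecting
def rect(z,x0,x1,y0,y1,k):
    X,Y=np.meshgrid(np.arange(x0,x1,1/k),np.arange(y1,y0,-1/k))
    W=np.array(c["world_to_cam"]);P=np.stack([X,Y,0*X+z],-1)@W[:3,:3].T+W[:3,3]
    x,y,zz=P[...,0],-P[...,1],-P[...,2];r=np.hypot(x,y);th=np.arctan2(r,zz)
    return cv2.remap(im,(c["cx"]+c["fx"]*th*x/r).astype(np.float32),(c["cy"]+c["fy"]*th*y/r).astype(np.float32),cv2.INTER_CUBIC)
R=rect(4,450,570,30,290,3);
hsv=cv2.cvtColor(R,cv2.COLOR_BGR2HSV)
red=(((hsv[...,0]<8)|(hsv[...,0]>170))&(hsv[...,1]>120)).astype(np.uint8)
red=cv2.morphologyEx(red,cv2.MORPH_OPEN,np.ones((3,3)))
r=cv2.minAreaRect(cv2.findNonZero(red));b=cv2.boxPoints(r);w=np.c_[450+b[:,0]/3,290-b[:,1]/3]
print(w.round(1).tolist(),r[1][0]/3,r[1][1]/3,r[2],w.mean(0))
for u,v in((295,90),(360,87),(366,299),(311,303)):print(wonz(c,u,v,4).round(1))
print("lip/rail front",wonz(c,309,212,45).round(1),wonz(c,359,210,45).round(1))
print("follower",wonz(c,336,250,34).round(1))
for x in range(450,570,30):cv2.putText(R,str(x),((x-450)*3,10),0,.35,(0,255,255))
for y in range(50,290,40):cv2.putText(R,str(y),(0,(290-y)*3),0,.35,(0,255,255))
Q=cv2.resize(np.hstack([R,]),None,fx=.76,fy=.76,interpolation=cv2.INTER_AREA);cv2.imwrite("pics/r1.png",Q);print(Q.shape)
E
```

```text
cam (array([494.99319306, 238.48485246, 370.95706225]), array([ 0.01196508, -0.31174956, -0.95008897]))
[[472.1000061035156, 269.6000061035156], [526.5999755859375, 275.6000061035156], [551.2999877929688, 51.79999923706055], [496.70001220703125, 45.79999923706055]] 225.1653035481771 54.84589640299479 83.72086334228516 [511.69012 160.71349]
[468.3 268.8   4. ]
[530.9 275.6   4. ]
[555.8  51.8   4. ]
[494.9  43.6   4. ]
lip/rail front [488.8 157.4  45. ] [533.8 161.8  45. ]
follower [516.3 118.5  34. ]
(593, 274, 3)
```

View pics/r1.png

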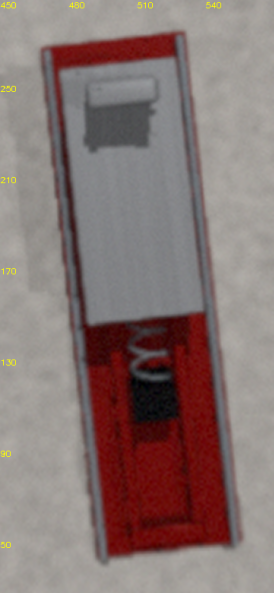

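The base measures 225 × 64 mm, centred at about (512,160) with yaw about +0.111 rad. That puts the seat at about (518.8, 99.7) and the rail travel at about 102 mm. Now over to the strip.

Call:
play_rows(plan=[[-2.5,-39,0,0,0,-0.054,1],[-2.5,-39,0,0,0,-0.054,1],[-2.5,-39,0,0,0,-0.054,1],[-2.5,-39,0,0,0,-0.054,1],[-2.5,-39,0,0,0,-0.054,1]])

```text
time_s: 1.65
eef_pos: [479.6, -32.3, 189.6]
ee_rot: [-0.006, 0.775, 0.632, -0.001]
force: [1.3, 0.0, -1.0]
grip_width: 1.003
```

Call:
play_rows(plan=[[-2.5,-39,0,0,0,-0.054,1],[-2.5,-39,0,0,0,-0.054,1],[-2.5,-39,0,0,0,-0.054,1],[-2.5,-39,0,0,0,-0.054,1],[-2.5,-39,0,0,0,-0.054,1]])

```text
time_s: 2.07
eef_pos: [463.4, -230.3, 189.8]
ee_rot: [-0.007, 0.853, 0.521, -0.0]
force: [0.9, 0.5, -0.1]
grip_width: 1.0
```

Call:
play_rows(plan=[[-2.5,-39,0,0,0,-0.054,1],[0,0,0,0,0,0,1]])

```text
time_s: 2.23
eef_pos: [459.5, -274.4, 189.2]
ee_rot: [-0.007, 0.869, 0.495, -0.0]
force: [0.5, 0.8, 0.4]
grip_width: 0.997
```

```bash
python3 - <<'E'
from h import *
import pickle
c=optics.capture("wrist");s=sense();pickle.dump((c,s),open("w2.pkl","wb"));im=c["img"]
print(s["eef_pos"],s["ee_rot"],s["time_s"])
x0,y0,k=440,-270,5
X,Y=np.meshgrid(np.arange(x0,x0+120,1/k),np.arange(y0+120,y0,-1/k))
W=np.array(c["world_to_cam"]);P=np.stack([X,Y,0*X+38],-1)@W[:3,:3].T+W[:3,3]
x,y,zz=P[...,0],-P[...,1],-P[...,2];r=np.hypot(x,y);th=np.arctan2(r,zz)
R=cv2.remap(im,(c["cx"]+c["fx"]*th*x/r).astype(np.float32),(c["cy"]+c["fy"]*th*y/r).astype(np.float32),cv2.INTER_CUBIC)
hsv=cv2.cvtColor(R,cv2.COLOR_BGR2HSV);print(hsv[300,300])
m=((hsv[...,0]>=22)&(hsv[...,0]<=50)&(hsv[...,1]>60)).astype(np.uint8);m=cv2.morphologyEx(m,cv2.MORPH_OPEN,np.ones((7,7)))
n,l,st,ce=cv2.connectedComponentsWithStats(m);i=1+np.argmax(st[1:,4]);rr=cv2.minAreaRect(cv2.findNonZero((l==i).astype(np.uint8)))
b=cv2.boxPoints(rr);print("rect",x0+rr[0][0]/k,y0+120-rr[0][1]/k,rr[1][0]/k,rr[1][1]/k,rr[2],np.c_[x0+b[:,0]/k,y0+120-b[:,1]/k].round(1).tolist())
cv2.drawContours(R,[b.astype(int)],0,(0,255,255),1)
for t in range(0,120,20):cv2.putText(R,str(x0+t),(t*k,10),0,.35,(0,0,255));cv2.putText(R,str(y0+t),(0,(120-t)*k),0,.35,(0,0,255))
cv2.imwrite("pics/r2.png",R)
E
```

```text
[ 459.85047185 -271.61523536  189.19849872] [-7.64388339e-03  8.67946225e-01  4.96599349e-01  8.66272692e-05] 2.2833
[ 19 127 104]
rect 488.25347900390625 -237.1995422363281 18.228317260742188 11.626908874511718 29.445430755615234 [[477.5, -237.8000030517578], [483.20001220703125, -227.6999969482422], [499.0, -236.60000610351562], [493.29998779296875, -246.6999969482422]]
```

View pics/r2.png

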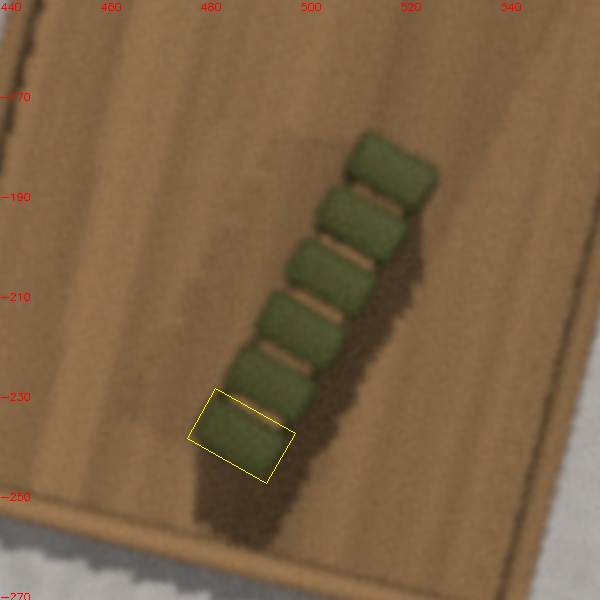

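The rectified view at z=38 shows all six tablets, first at (392,172) and last at (242,436). The strip's centre is therefore at about (503.4, -210.8), with its across-yaw at about -0.516. I'll descend with the fingers half open.

Call:
play_rows(plan=[[10.9,15.2,-30,-0.003,-0.002,0.004,0],[10.9,15.2,-30,-0.003,-0.002,0.004,0],[10.9,15.2,-30,-0.003,-0.002,0.004,0],[10.9,15.2,-30,-0.003,-0.002,0.004,0],[0,0,0,0,0,0,0]])

```text
time_s: 2.7
eef_pos: [504.8, -201.5, 66.6]
ee_rot: [0.001, 0.862, 0.508, 0.002]
force: [-0.4, 0.6, -0.6]
grip_width: 0.5
```

```bash
cat >> h.py <<'E'
def st():
    s=sense();p=s["eef_pos"];w,x,y,z=s["ee_rot"]
    yaw=2*np.arctan2(y,x)-np.pi/2; tz=np.array([2*(x*z+w*y),2*(y*z-w*x)])
    print("t",round(s["time_s"],2),"p",p.round(1),"yaw",round((yaw+np.pi/2)%np.pi-np.pi/2,4),"fix r",np.round([tz[1]*-1,tz[0]],4),"F",s["force"].round(1),"g",round(s["grip_width"],3));return s
E
python3 -c "
from h import *
st()"
```

```text
t 2.7 p [ 504.8 -201.5   66.6] yaw -0.5058 fix r [0.0004 0.0038] F [-0.4  0.6 -0.6] g 0.5
```

Call:
play_rows(plan=[[-0.7,-4.7,-10,0,0.002,-0.005,0],[-0.7,-4.6,-10,0,0.002,-0.005,0],[0,0,-10,0,0,0,0],[0,0,0,0,0,0,0]])

```text
time_s: 3.03
eef_pos: [504.0, -209.1, 36.5]
ee_rot: [0.001, 0.863, 0.506, 0.0]
force: [-0.1, -0.5, 0.4]
grip_width: 0.502
```

```bash
python3 -c "
from h import *
st()"
```

```text
t 3.03 p [ 504.  -209.1   36.5] yaw -0.5096 fix r [0.0013 0.0009] F [-0.1 -0.5  0.4] g 0.502
```

Call:
play_rows(plan=[[-0.5,-1.2,-8,0,0,-0.005,0],[0,-0.4,-8,0,0,0,0],[0,0,-1,0,0,0,0],[0,0,0,0,0,0,0]])

```text
time_s: 3.37
eef_pos: [503.7, -213.1, 19.4]
ee_rot: [0.002, 0.865, 0.503, 0.001]
force: [0.4, -0.2, 0.1]
grip_width: 0.502
```

```bash
python3 -c "
from h import *
st()"
```

```text
t 3.37 p [ 503.7 -213.1   19.4] yaw -0.5176 fix r [0.0033 0.0035] F [ 0.4 -0.2  0.1] g 0.502
```

Call:
play_rows(plan=[[0,0,0,0,0,0,-1],[0,0,0,0,0,0,-1],[0,0,0,0,0,0,-1],[0,0,0,0,0,0,-1],[0,0,0,0,0,0,-1]], grip_force=60)

```text
time_s: 3.78
eef_pos: [504.2, -213.7, 20.5]
ee_rot: [0.003, 0.865, 0.502, 0.001]
force: [0.6, -0.7, -0.1]
grip_width: -0.0
```

Call:
play_rows(plan=[[0,0,0,0,0,0,-1],[0,0,0,0,0,0,-1],[0,0,0,0,0,0,-1]])

```text
time_s: 4.03
eef_pos: [504.4, -213.7, 20.8]
ee_rot: [0.003, 0.865, 0.503, 0.001]
force: [-0.6, -0.5, -0.4]
grip_width: 0.001
```

```bash
python3 -c "
from h import *
st()"
```

```text
t 4.03 p [ 504.4 -213.7   20.8] yaw -0.5177 fix r [0.0048 0.0057] F [-0.6 -0.5 -0.4] g 0.001
```

The fingers shut to zero, so they missed the strip. I'll look.

```bash
python3 - <<'E'
from h import *
import pickle
cs={}
for n in("wrist","top","scene"):
    c=optics.capture(n);cs[n]=c
s=st();pickle.dump(cs,open("w3.pkl","wb"))
a=cv2.resize(cs["wrist"]["img"][230:480,150:500],(560,400))
b=cv2.resize(cs["top"]["img"][220:295,325:420],(380,300),interpolation=cv2.INTER_CUBIC)
d=cv2.resize(cs["scene"]["img"][200:320,170:310],(350,300),interpolation=cv2.INTER_CUBIC)
o=np.zeros((600,760,3),np.uint8);o[:300,:380]=b;o[:300,400:750]=d;o[300:600,:420]=cv2.resize(a,(420,300));cv2.imwrite("pics/m1.png",o)
E
```

```text
t 4.18 p [ 504.4 -213.7   20.8] yaw -0.5177 fix r [0.0048 0.0056] F [ 0.1  0.7 -0.2] g 0.001
```

View pics/m1.png

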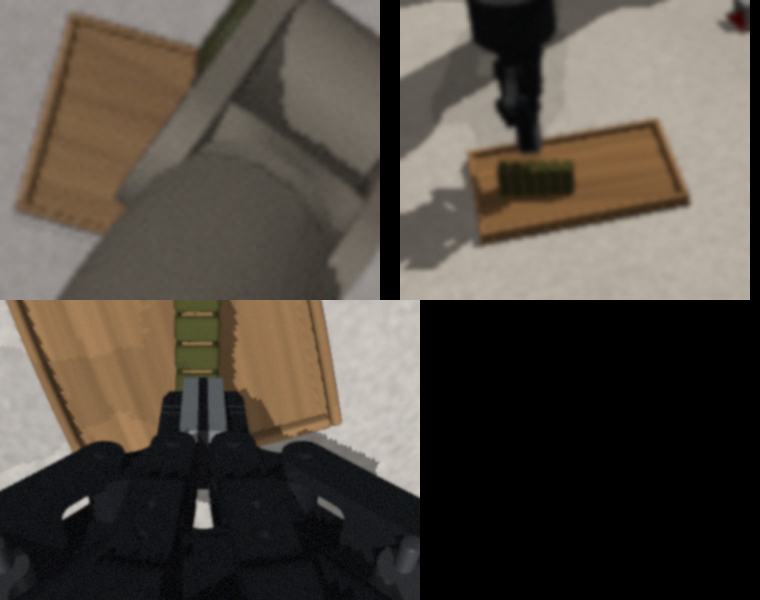

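The strip is intact on the tray and the shut fingers look to be above it. I'll triangulate the fingertip to check the TCP reading against the cameras.

```bash
python3 - <<'E'
from h import *
import pickle
cs=pickle.load(open("w3.pkl","rb"));S=cs["scene"];Wc=cs["wrist"]
print("proj tcp scene",proj(S,(504.4,-213.7,20.8)), "seen ~ (222,260)")
print("cam wrist", wray(Wc,Wc["cx"],Wc["cy"]))
o1,d1=ray(S,222,260.5);o2,d2=wray(Wc,319,296)
d1/=np.linalg.norm(d1)
A=np.c_[d1,-d2];k=np.linalg.lstsq(A,o2-o1,rcond=None)[0];print("tip",o1+k[0]*d1,o2+k[1]*d2)
W=np.array(Wc["world_to_cam"]);q=W[:3,:3]@np.array([504.4,-213.7,20.8])+W[:3,3];x,y,z=q[0],-q[1],-q[2];r=np.hypot(x,y);th=np.arctan2(r,z);print("proj tcp wrist",Wc["cx"]+Wc["fx"]*th*x/r,Wc["cy"]+Wc["fy"]*th*y/r)
# strip in scene
print("strip proj",[np.round(proj(S,(503.4+a*36*np.sin(.516),-210.8+a*36*np.cos(.516),z)),1).tolist() for a in(-1,1) for z in(6,38)])
a=cv2.resize(S["img"][215:295,185:285],(800,600)[::1] if 0 else (750,600),interpolation=cv2.INTER_CUBIC);cv2.imwrite("pics/m2.png",a)
E
```

```text
proj tcp scene (np.float64(222.63094611130026), np.float64(271.72906115782706)) seen ~ (222,260)
cam wrist (array([ 543.53899537, -142.36413893,  200.30937634]), array([-0.14962831, -0.27682412, -0.94919955]))
tip [ 504.88298667 -211.54610308   53.79854402] [ 507.12744579 -208.65483957   51.95573041]
proj tcp wrist 318.7827848830351 278.9462056460028
strip proj [[209.5, 276.3], [207.8, 265.8], [239.0, 275.7], [237.8, 265.1]]
```

View pics/m2.png

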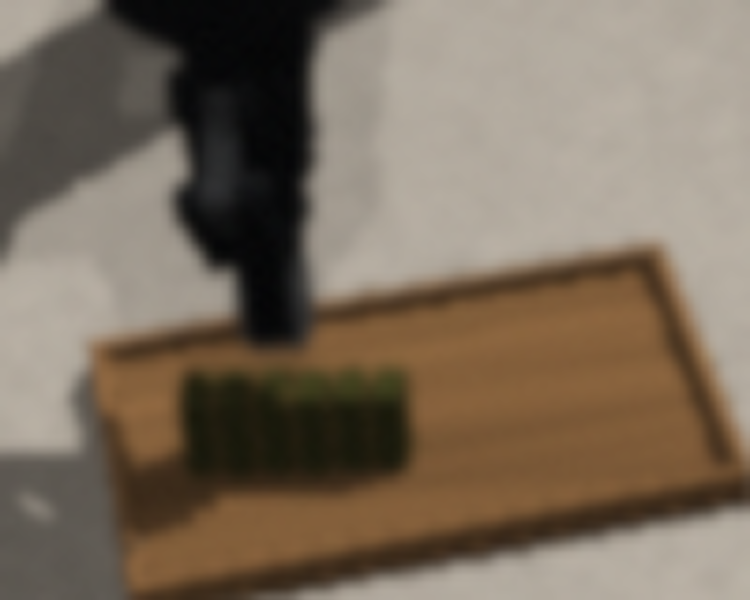

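```bash
python3 - <<'E'
from h import *
import pickle
def wproj(c,p):
    W=np.array(c["world_to_cam"]);q=W[:3,:3]@np.array(p)+W[:3,3];x,y,z=q[0],-q[1],-q[2];r=np.hypot(x,y);th=np.arctan2(r,z);return np.round([c["cx"]+c["fx"]*th*x/r,c["cy"]+c["fy"]*th*y/r],1).tolist()
c,s=pickle.load(open("w1.pkl","rb"));p=s["eef_pos"];yaw=.0593;a=np.array([np.cos(yaw),np.sin(yaw),0])
for dz in(0,13,32,45,60):print("open tips dz",dz,[wproj(c,p+np.array([0,0,dz])+k*42.5*a) for k in(-1,1)])
cs=pickle.load(open("w3.pkl","rb"));S=cs["scene"]
for dz in(0,15,30,35,40):q=np.array([504.4,-213.7,20.8+dz]);print("shut",dz,wproj(cs["wrist"],q),np.round(proj(S,q),1).tolist())
# edge of fingertip in scene: darkness profile down column 221
g=cv2.cvtColor(S["img"],cv2.COLOR_BGR2GRAY);print(g[250:275,219:225].tolist())
gw=cv2.cvtColor(cs["wrist"]["img"],cv2.COLOR_BGR2GRAY);print("wrist col 311/319/327 rows 284-304",gw[284:305,[306,311,319,327,332]].T.tolist())
E
```

```text
open tips dz 0 [[235.7, 274.8], [394.4, 274.5]]
open tips dz 13 [[230.3, 285.0], [399.0, 284.8]]
open tips dz 32 [[221.3, 302.4], [406.9, 302.4]]
open tips dz 45 [[214.2, 316.4], [413.1, 316.4]]
open tips dz 60 [[204.8, 335.0], [421.4, 335.3]]
shut 0 [318.8, 278.9] [222.6, 271.7]
shut 15 [319.0, 291.5] [221.9, 266.7]
shut 30 [319.3, 306.0] [221.2, 261.7]
shut 35 [319.3, 311.4] [221.0, 260.0]
shut 40 [319.4, 317.0] [220.7, 258.3]
[[6, 7, 8, 12, 25, 45], [5, 7, 7, 14, 27, 46], [8, 7, 8, 14, 28, 47], [6, 6, 8, 14, 27, 46], [8, 6, 6, 13, 24, 42], [6, 7, 7, 10, 23, 39], [8, 6, 7, 11, 21, 35], [9, 7, 7, 10, 19, 32], [9, 7, 8, 10, 17, 31], [15, 12, 14, 16, 21, 34], [30, 29, 30, 34, 37, 47], [56, 56, 57, 58, 61, 65], [78, 77, 77, 78, 79, 80], [83, 81, 80, 79, 80, 84], [74, 72, 69, 68, 69, 74], [60, 57, 56, 57, 59, 62], [45, 45, 47, 54, 58, 59], [34, 34, 41, 50, 56, 56], [29, 28, 33, 41, 46, 44], [26, 25, 28, 31, 35, 32], [26, 23, 24, 25, 28, 28], [26, 24, 24, 24, 26, 28], [27, 24, 24, 24, 25, 28], [28, 25, 23, 23, 25, 28], [28, 26, 24, 23, 25, 28]]
wrist col 311/319/327 rows 284-304 [[75, 77, 69, 69, 81, 99, 89, 63, 58, 66, 77, 86, 88, 88, 93, 87, 93, 90, 91, 92, 90], [79, 80, 77, 79, 92, 109, 100, 70, 56, 70, 74, 86, 90, 95, 90, 92, 88, 91, 89, 89, 91], [80, 79, 77, 78, 91, 111, 99, 69, 62, 65, 46, 26, 22, 24, 18, 27, 26, 14, 21, 18, 21], [79, 78, 76, 69, 66, 65, 59, 57, 63, 72, 76, 87, 90, 87, 90, 89, 92, 91, 91, 92, 89], [57, 62, 60, 56, 54, 54, 55, 51, 51, 57, 71, 83, 89, 92, 94, 92, 90, 91, 93, 89, 89]]
```

Both views agree that the real fingertips are about 33 mm behind (above) the reported TCP, so real tip z ≈ reported z + 33. I'll reopen and go down to a reported z of about -14, meaning tips at about 19 mm, watching the force.

Call:
play_rows(plan=[[-1,2.9,0,0.004,0.005,0,0],[0,0,0,0,0,0,0],[0,0,0,0,0,0,0],[0,0,-8,0,0,0,0],[0,0,-8,0,0,0,0]])

```text
time_s: 4.6
eef_pos: [504.0, -210.9, 5.1]
ee_rot: [0.001, 0.865, 0.503, 0.001]
force: [-0.4, -0.5, -0.4]
grip_width: 0.499
```

Call:
play_rows(plan=[[0,0,-6,0,0,0,0],[0,0,-6,0,0,0,0],[0,0,0,0,0,0,0]])

```text
time_s: 4.85
eef_pos: [502.8, -210.1, -10.8]
ee_rot: [-0.0, 0.865, 0.503, -0.0]
force: [0.4, -0.4, -0.5]
grip_width: 0.501
```

```bash
python3 - <<'E'
from h import *
st();S=optics.capture("scene");g=cv2.cvtColor(S["img"],cv2.COLOR_BGR2GRAY)
cv2.imwrite("pics/m3.png",cv2.resize(S["img"][215:295,185:285],(750,600),interpolation=cv2.INTER_CUBIC))
E
```

```text
t 4.85 p [ 502.8 -210.1  -10.8] yaw -0.5177 fix r [-0.0003 -0.0008] F [ 0.4 -0.4 -0.5] g 0.501
```

View pics/m3.png

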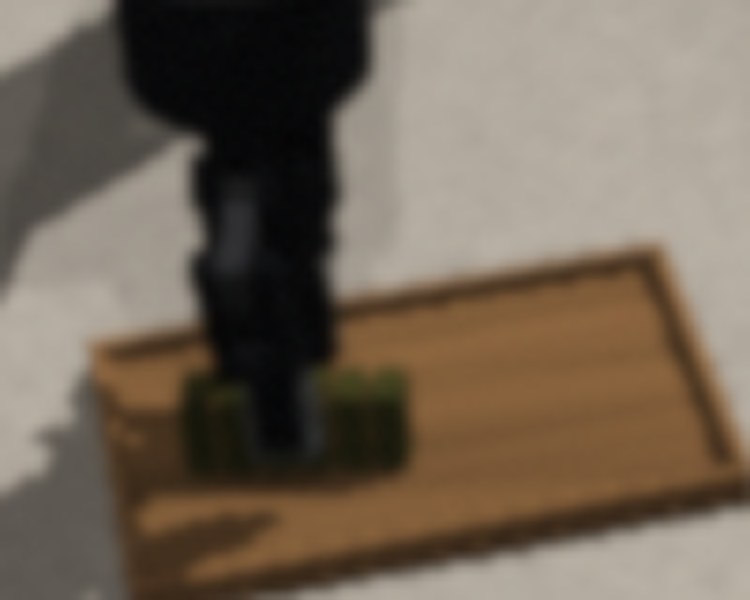

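The near finger now overlaps the strip's face, with its bottom at crop v≈460 against the strip's bottom at 470. That puts the tips at z ≈ 19–23. Closing now.

Call:
play_rows(plan=[[0,0,0,0,0,0,-1],[0,0,0,0,0,0,-1],[0,0,0,0,0,0,-1],[0,0,0,0,0,0,-1],[0,0,0,0,0,0,-1]], grip_force=60)

```text
time_s: 5.32
eef_pos: [503.5, -210.6, -9.6]
ee_rot: [0.001, 0.865, 0.503, 0.0]
force: [-0.2, 0.3, 0.1]
grip_width: 0.189
```

```bash
python3 -c "
from h import *
st()"
```

```text
t 5.32 p [ 503.5 -210.6   -9.6] yaw -0.5176 fix r [0.0008 0.0008] F [-0.2  0.3  0.1] g 0.189
```

Gripped at 0.19. I'll lift, carry it to just in front of the follower and turn it in line.

Call:
play_rows(plan=[[0,0,25,0,0,0,-1],[0,0,30,0,0,0,-1],[2.4,34,10,0,0,0.079,-1],[2.4,34,0,0,0,0.079,-1],[2.4,34,0,0,0,0.079,-1]])

```text
time_s: 5.73
eef_pos: [510.3, -110.9, 58.3]
ee_rot: [0.002, 0.8, 0.601, 0.0]
force: [0.1, -0.2, -1.4]
grip_width: 0.189
```

Call:
play_rows(plan=[[2.4,34,0,0,0,0.079,-1],[2.4,34,0,0,0,0.079,-1],[2.4,34,0,0,0,0.079,-1],[2.4,34,0,0,0,0.079,-1],[0,0,0,0,0,0,-1]])

```text
time_s: 6.15
eef_pos: [519.5, 35.8, 60.1]
ee_rot: [0.003, 0.687, 0.727, 0.002]
force: [0.4, 0.1, -0.4]
grip_width: 0.188
```

```bash
python3 -c "
from h import *
st()"
```

```text
t 6.15 p [519.5  35.8  60.1] yaw 0.0567 fix r [0.001 0.006] F [ 0.4  0.1 -0.4] g 0.188
```

Call:
play_rows(plan=[[1.6,14.5,-12,0,0.003,0.027,-1],[1.6,14.5,-12,0,0.003,0.027,-1],[0,0,-8,0,0,0,-1],[0,0,0,0,0,0,-1]])

```text
time_s: 6.48
eef_pos: [523.1, 67.7, 27.9]
ee_rot: [0.001, 0.665, 0.747, 0.0]
force: [-0.6, -0.2, -0.3]
grip_width: 0.19
```

```bash
python3 - <<'E'
from h import *
import pickle
s=st();c=optics.capture("wrist");S=optics.capture("scene");pickle.dump((c,S,s),open("w4.pkl","wb"))
o=np.zeros((600,800,3),np.uint8)
o[:330,:]=cv2.resize(c["img"][150:350,160:480],(800,500),interpolation=cv2.INTER_CUBIC)[:330]
o[:500]=cv2.resize(c["img"][130:330,160:480],(800,500),interpolation=cv2.INTER_CUBIC)
cv2.imwrite("pics/w4.png",o[:500])
E
```

```text
t 6.48 p [523.1  67.7  27.9] yaw 0.1169 fix r [0.0015 0.0026] F [-0.6 -0.2 -0.3] g 0.19
```

View pics/w4.png

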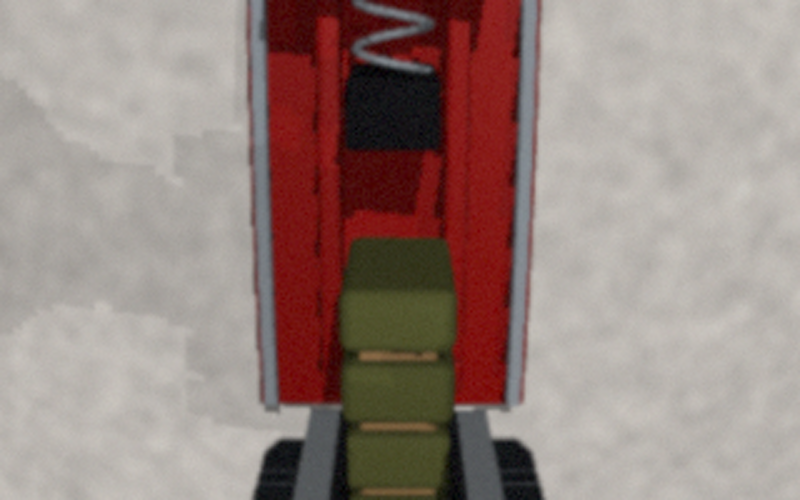

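Picture 9: the strip is held in line just in front of the follower. The channel wall tops are at crop u≈318–338 and 447–468, and the strip's top edges at 343 and 455. I'll compute the lateral error from these.

```bash
python3 - <<'E'
from h import *
import pickle
c,S,s=pickle.load(open("w4.pkl","rb"));p=s["eef_pos"]
th=.111;ex=np.array([np.cos(th),np.sin(th)]);ey=np.array([-np.sin(th),np.cos(th)]);o=np.array([518.8,99.7])
def L(cu,cv,z):
    q=wonz(c,160+cu*.4,130+cv*.4,z)[:2]-o;return np.round([q@ex,q@ey],1)
zt=p[2]+15.7+32
for n,cu,cv,z in(("wallLo",318,150,14),("wallLi",338,150,14),("wallRi",447,150,14),("wallRo",469,150,14),("wallLo2",318,300,14),("wallRo2",470,300,14),("stripL",343,320,zt),("stripR",455,320,zt),("stripL2",347,410,zt),("stripR2",449,410,zt),("strip front edge",400,292,zt),("strip bottom front",400,240,zt-32),("foll TL",345,68,34),("foll BR",441,112,34),("follBL",345,112,34),("foll base",400,150,4),("baseBL",268,406,4),("baseBR",520,406,4),("edgeL",250,20,4),("edgeR",541,20,4)):
    print(n,L(cu,cv,z))
q=p[:2]-o;print("tcp",q@ex,q@ey)
E
```

```text
wallLo [-15.8  12.5]
wallLi [-11.6  12.5]
wallRi [11.4 12.6]
wallRo [16.1 12.7]
wallLo2 [-16.5 -21.2]
wallRo2 [ 17.3 -21. ]
stripL [-7.4 -2. ]
stripR [ 9.6 -2. ]
stripL2 [ -7.  -17.4]
stripR2 [  9.1 -17.3]
strip front edge [1.2 2.5]
strip bottom front [1.4 1.3]
foll TL [-9.  31.9]
foll BR [ 9.  23.7]
follBL [-9.  23.6]
foll base [ 1.6 10.6]
baseBL [-30.4 -52.6]
baseBR [ 31.5 -52.3]
edgeL [-31.3  39.8]
edgeR [32.1 40.2]
tcp 0.726463231604624 -32.27451787243071
```

Channel centre is at lateral +0.2 and the strip at +1.1, so I shift about -0.9. Now lower to push height with the underside at about 20 mm.

Call:
play_rows(plan=[[-0.9,0,-10,0.001,0.002,-0.005,-1],[0,0,-9,0,0,0,-1],[0,0,-4,0,0,0,-1],[0,0,0,0,0,0,-1]])

```text
time_s: 6.92
eef_pos: [523.8, 64.5, 5.5]
ee_rot: [0.002, 0.669, 0.743, 0.001]
force: [0.4, -0.2, -1.1]
grip_width: 0.189
```

```bash
cat >> h.py <<'E'
th=.111;ex=np.array([np.cos(th),np.sin(th)]);ey=np.array([-np.sin(th),np.cos(th)]);so=np.array([518.8,99.7])
def ss():
    s=st();q=s["eef_pos"][:2]-so;print("seat frame lat %.1f along %.1f z %.1f; F lat %.1f along %.1f"%(q@ex,q@ey,s["eef_pos"][2],s["force"][:2]@ex,s["force"][:2]@ey));return s
E
python3 -c "
from h import *
ss()"
```

```text
t 6.92 p [523.8  64.5   5.5] yaw 0.1057 fix r [0.001  0.0051] F [ 0.4 -0.2 -1.1] g 0.189
seat frame lat 1.1 along -35.5 z 5.5; F lat 0.4 along -0.3
```

Call:
play_rows(plan=[[-1.8,7.8,-0.5,0,0.004,0.004,-1],[-1.1,8,-0.3,0,0,0,-1],[-0.9,6,0,0,0,0,-1],[0,0,0,0,0,0,-1]])

```text
time_s: 7.25
eef_pos: [520.1, 87.4, 4.7]
ee_rot: [0.001, 0.668, 0.745, -0.0]
force: [-0.2, -2.2, -0.4]
grip_width: 0.186
```

```bash
python3 -c "
from h import *
ss()"
```

```text
t 7.25 p [520.1  87.4   4.7] yaw 0.1088 fix r [0.0019 0.0014] F [-0.2 -2.2 -0.4] g 0.186
seat frame lat -0.1 along -12.4 z 4.7; F lat -0.5 along -2.2
```

Contact: the spring pushes back with 2.2 N. Keep pushing.

Call:
play_rows(plan=[[-0.8,7,0,0,0,0,-1],[-0.7,7,0,0,0,0,-1],[-0.4,4,0,0,0,0,-1],[0,0,0,0,0,0,-1]])

```text
time_s: 7.58
eef_pos: [518.0, 106.6, 5.0]
ee_rot: [0.002, 0.667, 0.745, -0.001]
force: [1.0, -4.5, -2.1]
grip_width: 0.189
```

```bash
python3 - <<'E'
from h import *
import pickle
s=ss();c=optics.capture("wrist");pickle.dump((c,s),open("w5.pkl","wb"))
cv2.imwrite("pics/w5.png",cv2.resize(c["img"][130:330,160:480],(800,500),interpolation=cv2.INTER_CUBIC))
E
```

```text
t 7.58 p [518.  106.6   5. ] yaw 0.1109 fix r [0.0044 0.0019] F [ 1.  -4.5 -2.1] g 0.189
seat frame lat -0.0 along 7.0 z 5.0; F lat 0.5 along -4.6
```

View pics/w5.png

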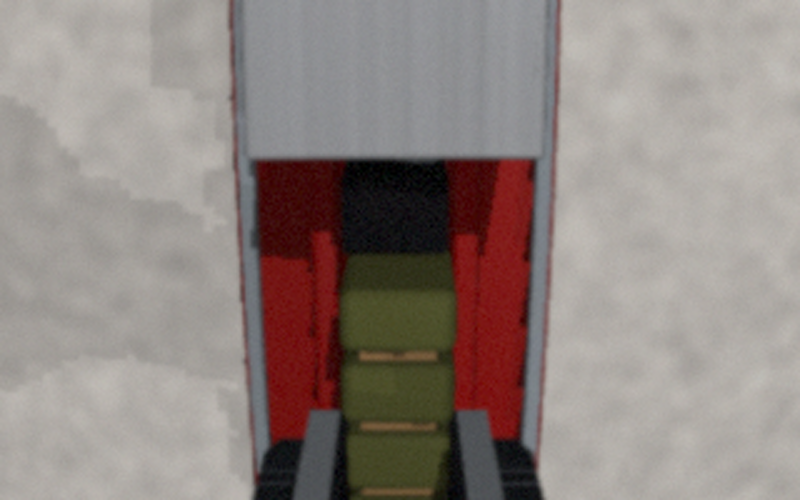

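Picture 10: the follower is pressed by the strip's end, the strip hasn't slipped in the grip, and 4.5 N means about 25 mm of travel. Lowering now.

Call:
play_rows(plan=[[0,0,-6,0.003,0.001,0,-1],[0,0,-5,0,0,0,-1],[0,0,-3,0,0,0,-1],[0,0,0,0,0,0,-1]])

```text
time_s: 7.97
eef_pos: [519.3, 105.6, -9.5]
ee_rot: [0.002, 0.667, 0.745, 0.001]
force: [-0.5, -4.5, 1.9]
grip_width: 0.19
```

```bash
python3 -c "
from h import *
ss()"
```

```text
t 7.97 p [519.3 105.6  -9.5] yaw 0.1101 fix r [0.0013 0.0036] F [-0.5 -4.5  1.9] g 0.19
seat frame lat 1.1 along 5.8 z -9.5; F lat -1.0 along -4.4
```

Call:
play_rows(plan=[[-0.8,0,-1.2,0,0.002,0,-1],[0,0,-1.2,0,0,0,-1],[0,0,0,0,0,0,-1]])

```text
time_s: 8.22
eef_pos: [518.8, 105.2, -12.0]
ee_rot: [0.001, 0.667, 0.745, 0.0]
force: [1.5, -3.7, 1.0]
grip_width: 0.19
```

```bash
python3 -c "
from h import *
ss()"
```

```text
t 8.22 p [518.8 105.2 -12. ] yaw 0.1093 fix r [0.0012 0.0019] F [ 1.5 -3.7  1. ] g 0.19
seat frame lat 0.6 along 5.5 z -12.0; F lat 1.0 along -3.8
```

Call:
play_rows(plan=[[-0.4,0,-1,0,0,0,-1],[0,0,-0.7,0,0,0,-1],[0,0,0,0,0,0,-1]])

```text
time_s: 8.47
eef_pos: [518.8, 105.2, -11.9]
ee_rot: [0.002, 0.667, 0.745, 0.001]
force: [0.7, -4.6, -1.2]
grip_width: 0.194
```

```bash
python3 -c "
from h import *
ss()"
```

```text
t 8.47 p [518.8 105.2 -11.9] yaw 0.1095 fix r [0.0013 0.003 ] F [ 0.7 -4.6 -1.2] g 0.194
seat frame lat 0.6 along 5.5 z -11.9; F lat 0.2 along -4.6
```

Call:
play_rows(plan=[[0,0,-2,0,0,0,-1],[0,0,-2,0,0,0,-1]])

```text
time_s: 8.63
eef_pos: [519.2, 105.2, -12.2]
ee_rot: [0.002, 0.667, 0.745, 0.001]
force: [-11.7, -4.5, 33.4]
grip_width: 0.186
```

```bash
python3 -c "
from h import *
ss()"
```

```text
t 8.63 p [519.2 105.2 -12.2] yaw 0.1101 fix r [0.0018 0.0036] F [-11.7  -4.5  33.4] g 0.186
seat frame lat 1.0 along 5.4 z -12.2; F lat -12.1 along -3.1
```

The strip is on the floor: z holds at -12 with 33 N up. I'll ease off, bring it back to the lip and release.

Call:
play_rows(plan=[[-0.6,0,1,0,0,0,-1],[0.1,-2,0,0,0,0,-1],[0.2,-2,0,0,0,0,-1],[0,0,0,0,0,0,-1]])

```text
time_s: 8.97
eef_pos: [519.1, 100.9, -10.8]
ee_rot: [0.002, 0.667, 0.745, 0.001]
force: [0.3, -3.9, 1.3]
grip_width: 0.196
```

```bash
python3 -c "
from h import *
ss()"
```

```text
t 8.97 p [519.1 100.9 -10.8] yaw 0.1103 fix r [0.0018 0.0046] F [ 0.3 -3.9  1.3] g 0.196
seat frame lat 0.4 along 1.2 z -10.8; F lat -0.2 along -3.9
```

Call:
play_rows(plan=[[0,0,-1.2,0,0,0,-1],[0,0,0,0,0,0,0],[0,0,0,0,0,0,0],[0,0,0,0,0,0,0]])

```text
time_s: 9.3
eef_pos: [518.2, 101.9, -13.1]
ee_rot: [0.001, 0.667, 0.745, 0.001]
force: [-0.4, 0.6, -0.4]
grip_width: 0.498
```

Call:
play_rows(plan=[[0,0,20,0,0,0,0],[0,0,25,0,0,0,0],[0,0,25,0,0,0,0],[0,0,10,0,0,0,0],[0,0,0,0,0,0,0]])

```text
time_s: 9.72
eef_pos: [515.2, 103.9, 67.8]
ee_rot: [-0.003, 0.667, 0.745, -0.0]
force: [0.2, 0.4, -0.3]
grip_width: 0.497
```

```bash
python3 - <<'E'
from h import *
import pickle
s=ss();c=optics.capture("wrist");pickle.dump((c,s),open("w6.pkl","wb"))
cv2.imwrite("pics/w6.png",cv2.resize(c["img"][80:330,160:480],(768,600),interpolation=cv2.INTER_CUBIC))
E
```

```text
t 9.72 p [515.2 103.9  67.8] yaw 0.1099 fix r [-0.003  -0.0048] F [ 0.2  0.4 -0.3] g 0.497
seat frame lat -3.1 along 4.6 z 67.8; F lat 0.2 along 0.4
```

View pics/w6.png

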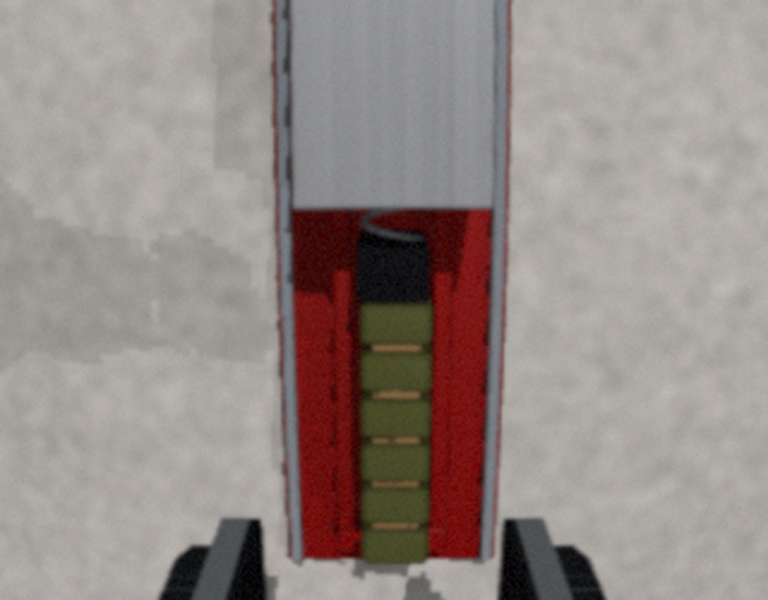

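Picture 11: the strip is in the channel between the walls, in line, with the follower against it. I'll check that its ends match the seat at z=36, i.e. that it isn't resting on the lip.

```bash
python3 - <<'E'
from h import *
import pickle
c,s=pickle.load(open("w6.pkl","rb"));k=320/768
def L(cu,cv,z):
    q=wonz(c,160+cu*k,80+cv*k,z)[:2]-so;return np.round([q@ex,q@ey],1)
for z in(36,46):print(z,"rear",L(395,304,z),"front",L(395,564,z),"L",L(361,420,z),"R",L(430,420,z),"rearL",L(361,315,z),"rearR",L(431,315,z))
print("foll front",L(395,303,34),"walls z14",L(335,420,14),L(350,420,14),L(433,420,14),L(449,420,14),"base front",L(395,559,4),"rail front",L(395,209,45))
E
```

```text
36 rear [ 0.6 36.3] front [  0.9 -35.6] L [-7.9  6.2] R [9.5 6.2] rearL [-7.7 33.5] rearR [ 9.4 33.5]
46 rear [ 0.4 38.6] front [  0.7 -29.9] L [-7.7  9.9] R [9.  9.9] rearL [-7.4 35.9] rearR [ 8.8 36. ]
foll front [ 0.6 36.1] walls z14 [-15.8  -2. ] [-11.6  -2. ] [11.6 -2. ] [16. -2.] base front [  1.3 -52. ] rail front [ 0.4 60.6]
```

The strip is 71.9 mm long at z=36 with ends at +36.3 and -35.6, so it is seated, centred and level. Rail travel is about 102.6 mm and the tab's rear face is at about +154. Next I shut the fingers, go behind the tab and push.

Call:
play_rows(plan=[[-3.4,36,1,-0.001,-0.001,0,-1],[-3.4,36,0,-0.001,-0.001,0,-1],[-3.4,36,0,-0.001,-0.001,0,-1],[-3.4,36,0,0,-0.001,0,-1],[-3.4,36,0,0,-0.001,0,-1]])

```text
time_s: 10.18
eef_pos: [495.7, 284.7, 62.4]
ee_rot: [-0.002, 0.671, 0.741, -0.003]
force: [0.7, -0.4, -0.2]
grip_width: 0.001
```

Call:
play_rows(plan=[[0,0,0,0,0,0,-1]])

```text
time_s: 10.27
eef_pos: [493.7, 289.8, 60.9]
ee_rot: [-0.003, 0.67, 0.743, -0.003]
force: [-0.6, 1.0, 0.1]
grip_width: -0.002
```

```bash
python3 -c "
from h import *
ss()"
```

```text
t 10.27 p [493.7 289.8  60.9] yaw 0.1032 fix r [ 0.0005 -0.0091] F [-0.6  1.   0.1] g -0.002
seat frame lat -3.9 along 191.7 z 60.9; F lat -0.4 along 1.1
```

Call:
play_rows(plan=[[2,0,-14,0,-0.005,0.003,-1],[1.5,0,-14,0,-0.004,0.003,-1],[1,0,-10,0,0,0,-1],[0,0,0,0,0,0,-1]])

```text
time_s: 10.6
eef_pos: [494.8, 292.2, 16.3]
ee_rot: [-0.002, 0.665, 0.746, -0.003]
force: [0.4, -0.0, 0.4]
grip_width: 0.002
```

```bash
python3 -c "
from h import *
ss()"
```

```text
t 10.6 p [494.8 292.2  16.3] yaw 0.1147 fix r [ 0.002  -0.0061] F [ 0.4 -0.   0.4] g 0.002
seat frame lat -2.5 along 194.0 z 16.3; F lat 0.4 along -0.1
```

Call:
play_rows(plan=[[3,-4,5,0,-0.004,-0.002,-1],[1.5,-9,0,0,0,0,-1],[0.9,-8,0,0,0,0,-1],[0,0,0,0,0,0,-1]])

```text
time_s: 10.93
eef_pos: [500.7, 268.2, 21.5]
ee_rot: [-0.0, 0.667, 0.745, -0.002]
force: [0.3, -0.3, -0.6]
grip_width: -0.001
```

```bash
python3 -c "
from h import *
ss()"
```

```text
t 10.93 p [500.7 268.2  21.5] yaw 0.1115 fix r [ 0.0025 -0.0033] F [ 0.3 -0.3 -0.6] g -0.001
seat frame lat 0.7 along 169.5 z 21.5; F lat 0.3 along -0.4
```

Call:
play_rows(plan=[[0.3,-4,0,0,0,0,-1],[0.4,-4,0,0,0,0,-1],[0.4,-4,0,0,0,0,-1]])

```text
time_s: 11.18
eef_pos: [502.5, 254.9, 22.7]
ee_rot: [-0.0, 0.667, 0.745, -0.001]
force: [-0.5, 1.9, -1.5]
grip_width: -0.005
```

```bash
python3 - <<'E'
from h import *
import pickle
s=ss();c=optics.capture("wrist");S=optics.capture("scene");pickle.dump((c,S,s),open("w7.pkl","wb"))
E
```

```text
t 11.18 p [502.5 254.9  22.7] yaw 0.1098 fix r [ 0.0011 -0.0016] F [-0.5  1.9 -1.5] g -0.005
seat frame lat 1.0 along 156.1 z 22.7; F lat -0.3 along 2.0
```

1.9 N of resistance along the channel matches the rail's friction, so the rail is moving. I'll continue.

Call:
play_rows(plan=[[1,-10,-0.3,0,0,0,-1],[1.1,-10,0,0,0,0,-1],[1.1,-10,0,0,0,0,-1],[0.6,-5,0,0,0,0,-1]])

```text
time_s: 11.62
eef_pos: [506.7, 217.8, 22.6]
ee_rot: [0.0, 0.667, 0.745, -0.0]
force: [-1.0, 1.9, -0.7]
grip_width: -0.002
```

```bash
python3 -c "
from h import *
ss()"
```

```text
t 11.62 p [506.7 217.8  22.6] yaw 0.1113 fix r [ 0.0007 -0.0005] F [-1.   1.9 -0.7] g -0.002
seat frame lat 1.1 along 118.7 z 22.6; F lat -0.8 along 2.0
```

Call:
play_rows(plan=[[1,-10,0,0,0,0,-1],[1,-10,0,0,0,0,-1],[1,-10,0,0,0,0,-1],[0.6,-6,0,0,0,0,-1],[0.4,-4,0,0,0,0,-1]])

```text
time_s: 12.03
eef_pos: [511.6, 172.3, 22.7]
ee_rot: [0.0, 0.667, 0.745, 0.0]
force: [0.9, 2.2, -1.1]
grip_width: -0.001
```

```bash
python3 -c "
from h import *
ss()"
```

```text
t 12.03 p [511.6 172.3  22.7] yaw 0.1096 fix r [0.0005 0.0005] F [ 0.9  2.2 -1.1] g -0.001
seat frame lat 0.9 along 73.0 z 22.7; F lat 1.1 along 2.1
```

Call:
play_rows(plan=[[0.4,-4,0,0,0,0,-1],[0.3,-3,0,0,0,0,-1],[0.2,-2,0,0,0,0,-1]])

```text
time_s: 12.28
eef_pos: [512.8, 161.8, 22.7]
ee_rot: [0.0, 0.668, 0.744, 0.0]
force: [0.5, 2.5, 0.3]
grip_width: -0.003
```

```bash
python3 -c "
from h import *
ss()"
```

```text
t 12.28 p [512.8 161.8  22.7] yaw 0.1088 fix r [0.0005 0.0006] F [0.5 2.5 0.3] g -0.003
seat frame lat 0.9 along 62.3 z 22.7; F lat 0.8 along 2.4
```

Call:
play_rows(plan=[[0.2,-2,0,0,0,0,-1],[0.2,-2,0,0,0,0,-1]])

```text
time_s: 12.45
eef_pos: [512.9, 161.2, 22.8]
ee_rot: [-0.002, 0.668, 0.744, 0.003]
force: [0.7, 19.0, -1.1]
grip_width: 0.001
```

```bash
python3 -c "
from h import *
ss()"
```

```text
t 12.45 p [512.9 161.2  22.8] yaw 0.1073 fix r [-0.0066  0.0008] F [ 0.7 19.  -1.1] g 0.001
seat frame lat 0.9 along 61.8 z 22.8; F lat 2.8 along 18.8
```

A hard stop at along 61.8 with 19 N: the predicted shut position was 46+5+11 = 62. I'll back off, rise and look.

Call:
play_rows(plan=[[0,0,0,0,0,0,-1],[-0.8,8,0,0,0,0,-1],[-1,10,3,0.003,0,0,-1],[0,0,30,0,0,0,-1],[0,0,30,0,0,0,-1]])

```text
time_s: 12.87
eef_pos: [506.3, 182.0, 82.4]
ee_rot: [-0.007, 0.668, 0.744, -0.001]
force: [1.2, 0.9, 0.4]
grip_width: 0.0
```

Call:
play_rows(plan=[[0,0,30,0,0,0,-1],[0,0,20,0,0,0,-1],[3,-40,0,0,0,0,-1],[3,-40,0,0,0,0,-1],[0,0,0,0,0,0,-1]])

```text
time_s: 13.28
eef_pos: [513.4, 105.0, 142.7]
ee_rot: [-0.003, 0.664, 0.748, 0.002]
force: [-0.5, -0.6, 0.2]
grip_width: 0.002
```

Call:
play_rows(plan=[[0,0,0,0,0,0,-1],[0,0,0,0,0,0,-1],[0,0,0,0,0,0,-1]])

```text
time_s: 13.53
eef_pos: [513.2, 105.7, 143.4]
ee_rot: [-0.003, 0.665, 0.747, 0.002]
force: [-0.5, -0.2, -0.1]
grip_width: 0.002
```

```bash
python3 - <<'E'
from h import *
import pickle
s=ss();c=optics.capture("wrist");t=optics.capture("top");pickle.dump((c,t,s),open("w8.pkl","wb"))
t0=pickle.load(open("top.pkl","rb"))
o=np.zeros((600,800,3),np.uint8);o[:360,:480]=c["img"][:360,80:560]
o[360:600,:400]=cv2.resize(t["img"][120:330,100:500],(400,210))[:240] if 0 else cv2.resize(t["img"][90:330,100:500],(400,240))
o[360:600,400:]=cv2.resize(t0["img"][90:330,100:500],(400,240))
cv2.imwrite("pics/w8.png",o)
E
```

```text
t 13.53 p [513.2 105.7 143.4] yaw 0.117 fix r [-0.0068 -0.0014] F [-0.5 -0.2 -0.1] g 0.002
seat frame lat -4.9 along 6.6 z 143.4; F lat -0.5 along -0.1
```

The viewer's limit is reached, so I'll check the rail's extent numerically from the image.

```bash
python3 - <<'E'
from h import *
import pickle
c,t,s=pickle.load(open("w8.pkl","rb"))
W=np.array(c["world_to_cam"]);hsv=cv2.cvtColor(c["img"],cv2.COLOR_BGR2HSV)
def px(p):
    q=W[:3,:3]@np.array(p)+W[:3,3];x,y,z=q[0],-q[1],-q[2];r=np.hypot(x,y);a=np.arctan2(r,z);return c["cx"]+c["fx"]*a*x/r,c["cy"]+c["fy"]*a*y/r
for lat in(-15,15):
    o=[]
    for y in list(range(-56,-30,2))+list(range(40,72,2)):
        P=so+lat*ex+y*ey;u,v=px((P[0],P[1],45));h,sa,va=hsv[int(round(v)),int(round(u))];o.append((y,int(sa),int(va)))
    print(lat,o)
# other objects: change in top image
t0=pickle.load(open("top.pkl","rb"))
for n,(x0,y0,x1,y1) in dict(gourd=(445,268,485,306),can=(118,280,156,318),bomb=(295,132,328,202)).items():
    d=cv2.absdiff(t["img"],t0["img"])[y0:y1,x0:x1].max(2);print(n,(d>40).sum(),d.mean())
E
```

```text
-15 [(-56, 20, 78), (-54, 20, 77), (-52, 6, 86), (-50, 11, 134), (-48, 15, 100), (-46, 15, 100), (-44, 20, 102), (-42, 2, 109), (-40, 10, 133), (-38, 4, 135), (-36, 8, 136), (-34, 8, 132), (-32, 10, 134), (40, 12, 106), (42, 18, 102), (44, 11, 120), (46, 12, 124), (48, 8, 121), (50, 10, 126), (52, 10, 126), (54, 10, 125), (56, 6, 135), (58, 19, 107), (60, 210, 96), (62, 237, 83), (64, 227, 83), (66, 255, 82), (68, 222, 85), (70, 222, 99)]
15 [(-56, 13, 171), (-54, 18, 166), (-52, 17, 163), (-50, 16, 158), (-48, 17, 151), (-46, 15, 154), (-44, 14, 146), (-42, 2, 119), (-40, 11, 135), (-38, 8, 136), (-36, 6, 137), (-34, 9, 136), (-32, 8, 134), (40, 10, 131), (42, 6, 129), (44, 6, 129), (46, 10, 131), (48, 6, 135), (50, 6, 138), (52, 7, 139), (54, 7, 139), (56, 7, 140), (58, 6, 123), (60, 214, 107), (62, 197, 110), (64, 206, 120), (66, 208, 115), (68, 198, 125), (70, 215, 121)]
gourd 0 7.4243421052631575
can 0 8.000692520775623
bomb 0 9.385714285714286
```

The rail runs from -42 to +58, so its travel is about 0. The gourd, canister and bombilla haven't moved, and the gripper is clear. Handing in.

```bash
python3 -c "
from rig import ctrl
print(ctrl.finish_job())"
```

```text
the job is handed in; nothing more can be done
None
```

The strip is loaded in the larger dispenser and the rail is shut over it. I handed the job in at about 13.6 s of the 54 s; `finish_job` gives no verdict.

**What I did:** I gripped the strip and pushed the follower back until the spring read 4.5 N. I lowered the strip to the floor contact, about 33 N upward, and released it against the lip. Then I pushed the rail by its tab to its stop, which gave 19 N at along 61.8 mm against the predicted 62 mm.

**Last checks:**
- **Strip (before shutting the rail):** its ends were at +36.3 and -35.6 mm from the seat, and it sat about 0.7 mm off centre across the channel. The follower's face was at +36 mm, about 20 mm of travel.
- **Rail:** the shut rail's edges were at -42 and +58 mm, so travel is about 0.
- **Other objects:** the top view showed no change at the gourd, canister or bombilla. The gripper was clear with no force on it.

**What failed or disagreed:**
- **Missed first grasp:** the fingers closed above the strip because the real fingertips are about 33 mm short of the reported TCP. I measured this in two views, corrected for it, and the second grasp held.
- **No final picture:** the viewer's 12-picture limit was reached, so I checked the shut rail only from pixel values.
- **Strip under the rail:** I did not check it again once the rail covered it.

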